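# Set the measuring machine's speed selector and press start

## Robot

A 7-joint arm with a two-finger parallel gripper is mounted at the origin on the work surface. World frame = base frame: x ahead of the robot, y to its left, z up, the work surface at z = 0. Lengths are in m, angles in rad, forces in N, time in s.
With the tool pointing down it reaches from about 0.4 to 0.875 m from the base axis. Payload 6.5 kg.
Tool frame: the origin (TCP) lies at the very end of the fingers, on their centre line; the grasp point (between the pads) lies 19 mm behind it; x points along the fingers, y is the direction in which the jaws open and shut, and the axes are right-handed (so a half turn about x gives the same grasp; the last joint's range is limited). The gripper opens to 88 mm and grips with 3 to 60 N. Pads are 18 mm wide; open, the fingers measure 123 mm over their backs; the gripper's body (75 mm by 187 mm) begins 45 mm behind the grasp point.
Start: joints at [-1.33, 0.536, -0.004, 1.538, 0.003, 1.067, -0.071], TCP at [0.196, 0.62, 0.239] pointing down, gripper open.
Joint ranges: [-2.7, 2.7], [-0.37, 2.16], [-1.27, 1.26], [0.24, 2.4], [-1.31, 4.45], [0.19, 1.91], [-2.76, 2.76]. Speed limits (rad/s): [2.39, 2.39, 3.14, 3.14, 3.14, 3.14, 3.14].

## Interface

Orientations are given as a 3x3 rotation matrix whose columns are the frame's x, y, z axes.
In Python, from cell import ctrl, cams gives the robot as it stands.
- The arm moves only by the shell command python3 -m handwheel 'ROWS'. ROWS is text: rows parted by semicolons, each of 7 numbers parted by spaces: the shift along the tool's x, y, z in m, then the turn, a rotation vector about the tool's x, y, z in rad, then the finger opening in m, from 0 to 0.0881. A call has exactly 8 rows; each row is the pose to reach, as a shift and turn from the pose measured when the call began, along the tool's axes at that moment; what a row does not reach only later rows make up. A row lasts 1/8 s, in which the tool goes at most 62.5 mm and 10.7 degrees, less where a joint would pass 70% of its speed; a pose out of reach is approached as far as the arm can. A call with a gripper value outside its range is refused whole. The fingers move at their own pace and stop on an object; the grip force is fixed at half the most. Time passes only in rows, so rows that repeat a pose let the fingers close, or fill a call up. It gives the time, the measured TCP pose, the force and the opening at its end, in the units of the state.
- ctrl.get_state(): the state, without advancing time (a new reading comes with each control period).
- cams.get_image(name): name is "side" or "top"; returns (picture, depth): 480x640x3 uint8, red, green, blue; 480x640 float32, m along the optical axis (not along the pixel's ray), 0 where there is no reading.
- cams.camera_info(name): a dict with "mtx" (3x3 intrinsics, pixels), "dist_coeffs" ([k1, k2, p1, p2, k3] as OpenCV has them; the pictures are not rectified), "R" (3x3) and "t" (3): a world point X has camera coordinates R X + t. Camera axes: x right, y down, z forward; pixel columns grow to the right and rows downward; lengths in m; the calibration is good to about 2 mm. A picture is of the moment at which its call begins. camera_info takes no time and is no camera call.
- ctrl.finish_job(): hands the job in, once; it reports no verdict.
The state is a dict: "t": time; "qpos": joint angles; "qvel": joint speeds; "joint_efforts": joint torques, N m; "position": TCP position; "tool_rot": TCP orientation; "wrist_force": force on the tool from outside, world axes, zero at the start; "ft_torque": the same for the moment, N m; "gripper_width": finger opening in m.
Only numpy, scipy, OpenCV 4.12 (cv2) and the standard library are available. Lean on these libraries where they do the work, as an engineer would, in place of code of your own. Each camera call takes 0.05 s, during which the arm holds its last target. There are 200 camera calls.

## Task

On the measuring machine's desk console, push the selector's pointer arm round with a fingertip, counting the clicks, to its fifth position (the first is its end stop anticlockwise, seen from above) and leave it resting in that click. Then press the large round button on the start box fully down and let it come up again. Do not pinch the pointer between the fingers, do not press the small button, and leave the loose things on the desk where they are.

Things in the scene. Friction and masses are not known exactly. Their poses are not given: they have to be found in the camera images.
- console: Selector console: white box with a grey top, 170 x 170 mm, 60 mm high, fixed to the desk. Origin at the centre of its underside, z up. Its y axis is the direction of the selector's first position, its x axis that of the fourth, its -y axis that of the seventh. Seven flat white ticks mark the positions, 70 to 78 mm from the axis, narrow (first) to wide (seventh).
- selector_axis (a point): Point on the selector's upright turning axis, at the level of the console's top face (60 mm above the desk), at the centre of that face. Pushing the selector out of a position takes about 0.25 N m (5 to 6 N sideways on the arm, 45 mm from here), less towards the midpoint.
- selector (a joint): Turn of the selector in rad, growing clockwise seen from above: 0 at the first position (end stop), 0.524 (30 degrees) per click, seven positions, 2.094 at the fifth, 3.142 at the seventh (end stop). It starts at one of the first three. Each position is a spring detent: once past the midpoint between two, the selector snaps into the next by itself and stays there.
- selector_tip (a point): Top outer end of the pointer arm, on its centre line: 64 mm from the axis, 33 mm above the console's top face. The arm is black, straight, upright, 14 mm wide and runs from 12 mm behind the axis to this end, over a disc of radius 28 mm and height 8 mm. Its sides stand 8 to 30 mm above the face; its 8 mm wide middle ridge, with a white line on it, reaches 33 mm.
- flank_ccw (a point): Middle of the arm's flat anticlockwise side, 45 mm from the axis, 7 mm from the arm's centre line, 20 mm above the console's face; push here, sideways, to turn the selector clockwise. Its x axis points along the arm to the tip, y anticlockwise, z up.
- flank_cw (a point): Middle of the arm's flat clockwise side, likewise, 7 mm on the other side of the centre line. The fingers pressing on both sides at once counts as pinching.
- start_box: Start box: white box with a grey top, 80 x 140 mm, 50 mm high, fixed to the desk. Origin at the centre of its underside, z up. Two black round push buttons in aluminium collars stand on it, the large one 30 mm along +y, the small one 35 mm along -y.
- start_button (a joint): Travel of the large button (36 mm across) in m: 0 up, 0.006 fully down. It springs back; fully down takes about 5 N.
- start_button_top (a point): Centre of the large button's top, which stands 22 mm above the start box's top face when up.
- home_button (a joint): Travel of the small button (16 mm across) in m: 0 up, 0.005 fully down. It is to be left alone. Its top stands 21 mm above the start box's top face.
- ring_gauge: Loose bystander: steel ring, 68 mm across, 18 mm high, lying flat. Origin at the centre of its underside.
- calculator: Loose bystander: grey pocket calculator, 80 x 55 x 13 mm, lying flat. Origin at the centre of its underside.
- bracket: Loose bystander: aluminium angle bracket, 50 x 60 mm, 45 mm high. Origin at the centre of its underside.

How it is judged:
By the outcome, as a careful person would: the job done as asked, in the order asked, and still so for the second after the job is handed in, with the robot touching nothing.
It also fails if it takes over 54 s, if anything falls off the work surface, if the arm or the gripper's body presses on something with over 40 N, if the wrist force passes 120 N, or if a joint passes its speed limit or range.

## Working session

There is one attempt and no reset: what is moved stays moved. The work goes in short steps, Python scripts to look and compute and a shell command to move; the robot and the scene stay as the last step left them, time stands still between calls to the robot, and variables do not carry over. Pictures are saved under pics/ and viewed, about 8 in all and at most 12, crops included, and the job is handed in when it is done.

```bash
mkdir -p pics; ls; python3 - <<'E'
from cell import ctrl,cams
import cv2,numpy as np
for n in("top","side"):
    im,d=cams.get_image(n); cv2.imwrite(f"pics/{n}0.png",im[:,:,::-1]); np.save(f"pics/{n}0.npy",d)
    i=cams.camera_info(n); print(n,i)
s=ctrl.get_state(); print(s["t"],s["position"],s["tool_rot"],s["wrist_force"])
E
```

```text
pics
top {'mtx': array([[488.67001161,   0.        , 322.71842714],
       [  0.        , 488.67001161, 245.71422796],
       [  0.        ,   0.        ,   1.        ]]), 'dist_coeffs': array([-0.00389664,  0.        ,  0.        ,  0.        ,  0.        ]), 'R': array([[ 5.50651348e-04, -9.99974590e-01,  7.10752363e-03],
       [-9.97021394e-01, -1.09715476e-03, -7.71176758e-02],
       [ 7.71235143e-02, -7.04388817e-03, -9.96996664e-01]]), 't': array([-0.01806567,  0.63123569,  1.3167841 ])}
side {'mtx': array([[563.99086047,   0.        , 318.20107598],
       [  0.        , 563.99086047, 240.14252857],
       [  0.        ,   0.        ,   1.        ]]), 'dist_coeffs': array([-0.07267919,  0.        ,  0.        ,  0.        ,  0.        ]), 'R': array([[ 0.99651785, -0.08306142, -0.00727875],
       [-0.0607798 , -0.66388019, -0.74536495],
       [ 0.05707885,  0.74321188, -0.66661691]]), 't': array([-0.59974968,  0.12860853,  1.50334964])}
0.1 [0.19615391 0.61914503 0.23793517] [[-3.59856159e-04  3.01925966e-01  9.53331307e-01]
 [-1.48310495e-03  9.53330159e-01 -3.01926162e-01]
 [-9.99998835e-01 -1.52254037e-03  1.04726165e-04]] [ 0.19203736 -0.54982162 -1.25216768]
```

View pics/top0.png

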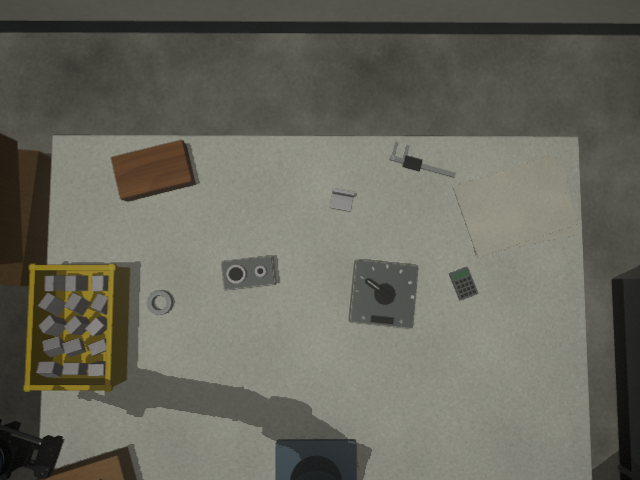

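View pics/side0.png

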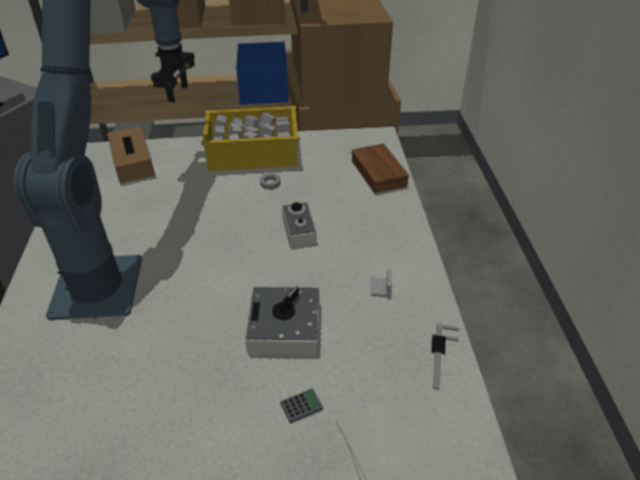

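The top view shows the console at about (384,294), with the pointer going up-left to (366,280). The start box is at (250,272), with its large button at (236,273) and small one at (260,271). I'll enlarge both.

```bash
python3 - <<'E'
import cv2,numpy as np
im=cv2.imread("pics/top0.png")
a=cv2.resize(im[252:336,340:430],None,fx=7,fy=7,interpolation=cv2.INTER_CUBIC)
a=cv2.convertScaleAbs(a,alpha=1.7)
for k in range(0,90,10): cv2.putText(a,str(340+k),(k*7,10),0,.35,(0,255,255)); cv2.line(a,(k*7,12),(k*7,18),(0,255,255))
for k in range(0,84,10): cv2.putText(a,str(252+k),(0,k*7+4),0,.35,(0,255,255))
cv2.imwrite("pics/c1.png",a)
a=cv2.resize(im[245:300,210:290],None,fx=8,fy=8,interpolation=cv2.INTER_CUBIC)
a=cv2.convertScaleAbs(a,alpha=1.5)
for k in range(0,80,10): cv2.putText(a,str(210+k),(k*8,10),0,.35,(0,255,255)); cv2.line(a,(k*8,12),(k*8,18),(0,255,255))
for k in range(0,55,10): cv2.putText(a,str(245+k),(0,k*8+4),0,.35,(0,255,255))
cv2.imwrite("pics/c2.png",a)
E
```

```text
(no output)
```

View pics/c1.png

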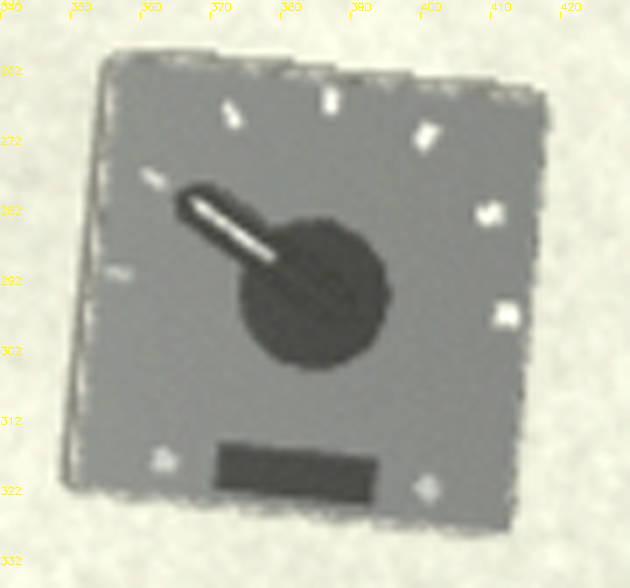

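View pics/c2.png

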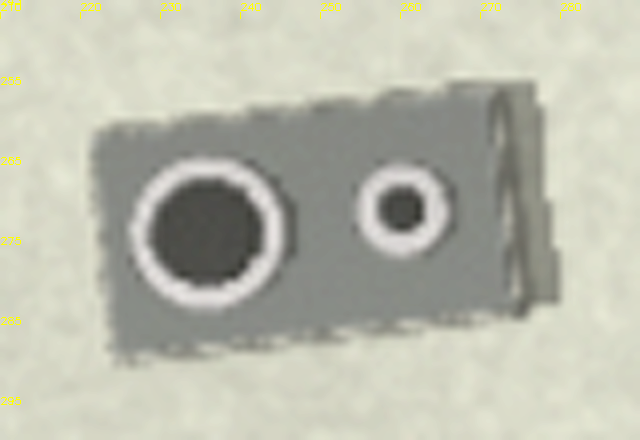

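The pointer rests at tick 2. Ticks 1 to 7 sit at crop pixels (118,273), (154,180), (232,114), (331,100), (427,136), (489,213) and (507,315). The large button's centre is at about (236,274) in the full picture. Next I'll convert these to world positions.

```bash
cat > h.py <<'E'
import cv2,numpy as np
from cell import ctrl,cams
def ray(n,px,z):
    i=cams.camera_info(n); u=cv2.undistortPoints(np.array(px,float).reshape(-1,1,2),i["mtx"],i["dist_coeffs"]).reshape(-1,2)
    d=np.c_[u,np.ones(len(u))]@i["R"]; c=-i["R"].T@i["t"]
    z=np.broadcast_to(z,len(u)); return c+d*((z-c[2])/d[:,2])[:,None]
def proj(n,X):
    i=cams.camera_info(n); return cv2.projectPoints(np.array(X,float).reshape(-1,1,3),cv2.Rodrigues(i["R"])[0],i["t"],i["mtx"],i["dist_coeffs"])[0].reshape(-1,2)
E
python3 - <<'E'
from h import *
c=np.array([(118,273),(154,180),(232,114),(331,100),(427,136),(489,213),(507,315)],float)
px=(c+.5)/7-.5+[340,252]
T=ray("top",px,.06)[:,:2]
# local (x,y): angle from y axis clockwise => (sin,cos)*.074
a=np.arange(7)*np.pi/6; L=.074*np.c_[np.sin(a),np.cos(a)]
M,_=cv2.estimateAffinePartial2D(L,T,method=cv2.LMEDS); print("scale",np.hypot(*M[:,0]),"M",M)
Lc=L-L.mean(0);Tc=T-T.mean(0);U,S,V=np.linalg.svd(Lc.T@Tc);R=(U@V).T;ax=T.mean(0)-R@L.mean(0)
print("axis",ax,"yaw deg",np.degrees(np.arctan2(R[1,0],R[0,0])),"res mm",np.round(1e3*(L@R.T+ax-T),1).tolist())
d=np.load("pics/top0.npy")
hub=ray("top",[[(315.5)/7-.5+340,293.5/7-.5+252]],.068)[0]; print("hub",hub)
tip=ray("top",[[(192)/7-.5+340,200/7-.5+252]],.093)[0]; print("ridge end",tip,np.linalg.norm(tip[:2]-ax))
v=R.T@(tip[:2]-ax); print("pointer deg",np.degrees(np.arctan2(v[0],v[1])))
b=(np.array([[208,231.5],[404,210]])+.5)/8-.5+[210,245]
B=ray("top",b,[.072,.071]); print("buttons",B,np.linalg.norm(B[0]-B[1]))
i=cams.camera_info("top")
for n,p in(("button",b[0]),("console",(395,310))):
    z=d[int(round(p[1])),int(round(p[0]))]; u=cv2.undistortPoints(np.array([[p]],float),i["mtx"],i["dist_coeffs"])[0,0]
    print(n,i["R"].T@(z*np.r_[u,1]-i["t"]))
print("side proj axis,btn",proj("side",[[*ax,.068],B[0],B[1]]))
E
```

```text
Traceback (most recent call last):
cv2.error: OpenCV(4.12.0) /io/opencv/modules/calib3d/src/ptsetreg.cpp:1108: error: (-215:Assertion failed) count >= 0 && to.checkVector(2) == count in function 'estimateAffinePartial2D'
```

```bash
python3 - <<'E'
from h import *
c=np.array([(118,273),(154,180),(232,114),(331,100),(427,136),(489,213),(507,315)],float)
px=(c+.5)/7-.5+[340,252]
T=ray("top",px,.06)[:,:2]
a=np.arange(7)*np.pi/6; L=.074*np.c_[np.sin(a),np.cos(a)]
Lc=L-L.mean(0);Tc=T-T.mean(0);U,S,V=np.linalg.svd(Lc.T@Tc);R=(U@V).T;ax=T.mean(0)-R@L.mean(0)
print("det",np.linalg.det(R),"axis",ax,"yaw deg",np.degrees(np.arctan2(R[1,0],R[0,0])),"res mm",np.round(1e3*(L@R.T+ax-T),1).tolist())
d=np.load("pics/top0.npy")
hub=ray("top",[[(315.5)/7-.5+340,293.5/7-.5+252]],.068)[0]; print("hub",hub)
tip=ray("top",[[(192)/7-.5+340,200/7-.5+252]],.093)[0]; print("ridge end",tip,np.linalg.norm(tip[:2]-ax))
v=R.T@(tip[:2]-ax); print("pointer deg",np.degrees(np.arctan2(v[0],v[1])))
b=(np.array([[208,231.5],[404,210]])+.5)/8-.5+[210,245]
B=ray("top",b,[.072,.071]); print("buttons",B,np.linalg.norm(B[0]-B[1]))
i=cams.camera_info("top")
for n,p in(("button",b[0]),("console",(395,310))):
    z=d[int(round(p[1])),int(round(p[0]))]; u=cv2.undistortPoints(np.array([[p]],float),i["mtx"],i["dist_coeffs"])[0,0]
    print(n,i["R"].T@(z*np.r_[u,1]-i["t"]))
print("side proj axis,btn",proj("side",[[*ax,.068],B[0],B[1]]))
E
```

```text
det 0.9999999999999999 axis [ 0.50138199 -0.18066439] yaw deg -5.99519258113716 res mm [[-0.1, -0.2], [0.5, -0.1], [-0.5, -0.0], [0.1, -0.1], [0.1, 0.6], [-0.5, -0.3], [0.3, 0.1]]
hub [ 0.50181609 -0.18047609  0.068     ]
ridge end [ 0.53676581 -0.1316889   0.093     ] 0.0604203054538186
pointer deg 29.852166369494608
buttons [[0.55395548 0.21219101 0.072     ]
 [0.56110047 0.1479372  0.071     ]] 0.06465758478544281
button [0.5538573  0.21136375 0.07684306]
console [ 0.45807473 -0.2085122   0.06178455]
side proj axis,btn [[282.55163528 309.85252754]
 [295.62091319 206.00206518]
 [299.35479766 220.15970087]]
```

```bash
cat >> h.py <<'E'
from scipy.spatial.transform import Rotation as Ro
AX=np.array([.5015,-.1805])
def goal(p,ydeg):  # tool down, tool y at world angle ydeg -> shift/turn in tool axes
    s=ctrl.get_state(); A=np.array(s["tool_rot"]); a=np.radians(ydeg)
    y=np.array([np.cos(a),np.sin(a),0]); x=np.array([0,0,-1.]); G=np.c_[x,y,np.cross(x,y)]
    print(np.round(A.T@(np.array(p)-s["position"]),4),np.round(Ro.from_matrix(A.T@G).as_rotvec(),3))
def at(th,off,r=.048,z=.074): # arm angle th from first pos (deg), finger centre off m ccw of centre line
    w=np.radians(84-th); u=np.array([np.cos(w),np.sin(w)]); n=np.array([-u[1],u[0]])
    return np.r_[AX+r*u+off*n,z], 84-th
def st():
    s=ctrl.get_state(); A=np.array(s["tool_rot"]); p=np.array(s["position"]); d=p[:2]-AX
    print("t",s["t"],"p",p.round(4),"ydeg",np.degrees(np.arctan2(A[1,1],A[0,1])).round(1),"F",np.round(s["wrist_force"],1),"w",s["gripper_width"],
      "az th",(84-np.degrees(np.arctan2(d[1],d[0]))).round(1),"r",np.hypot(*d).round(4),"q",np.round(s["qpos"],2))
E
python3 -c "
from h import *
goal([.5,.3,.2],60)"
```

```text
[ 0.0383 -0.2125  0.386 ] [0.217 0.    0.002]
```

```bash
python3 -m handwheel '0.005 -0.026 0.048 0.027 0 0 0;0.01 -0.053 0.097 0.054 0 0 0;0.015 -0.08 0.145 0.08 0 0 0;0.02 -0.106 0.193 0.11 0 0 0;0.025 -0.133 0.241 0.135 0 0 0;0.03 -0.16 0.29 0.16 0 0 0;0.035 -0.186 0.338 0.19 0 0 0;0.038 -0.212 0.386 0.217 0 0 0'; python3 -c "
from h import *
st();p,a=at(30,.034);p[2]=.15;print(p,a);goal(p,a)"
```

```text
t: 1.1
position: [0.5009, 0.2989, 0.1998]
tool_rot: [[-0.001, 0.501, 0.866], [-0.002, 0.866, -0.501], [-1.0, -0.002, 0.0]]
wrist_force: [-0.1, -0.1, 0.3]
gripper_width: 0.0101
t 1.1 p [0.5009 0.2989 0.1998] ydeg 60.0 F [-0.1 -0.1  0.3] w 0.010112654634284568 az th -6.1 r 0.4794 q [-0.72  0.47  0.13  1.76 -0.08  0.92  0.5 ]
[ 0.50220711 -0.12168249  0.15      ] 54
[ 0.0506 -0.3633  0.2118] [0.104 0.    0.002]
```

```bash
python3 -m handwheel '0.006 -0.045 0.026 0.013 0 0.002 0;0.012 -0.091 0.053 0.026 0 0.002 0;0.019 -0.136 0.08 0.04 0 0.002 0;0.025 -0.182 0.106 0.052 0 0.002 0;0.032 -0.227 0.132 0.065 0 0.002 0;0.038 -0.272 0.159 0.08 0 0.002 0;0.045 -0.318 0.185 0.09 0 0.002 0;0.05 -0.363 0.212 0.104 0 0.002 0'; python3 -c "
from h import *
st();p,a=at(30,.030);goal(p,a)
for n in('side','top'):
  im,_=cams.get_image(n); c=proj(n,[[*AX,.08]])[0].astype(int)
  a=cv2.resize(im[max(c[1]-50,0):c[1]+50,c[0]-50:c[0]+50,::-1],None,fx=4,fy=4,interpolation=2)
  cv2.imwrite('pics/'+n+'1.png',a)
cv2.imwrite('pics/b1.png',cv2.convertScaleAbs(np.hstack([cv2.imread('pics/side1.png'),cv2.imread('pics/top1.png')]),alpha=1.5))
"
```

```text
t: 2.1
position: [0.5021, -0.1231, 0.1502]
tool_rot: [[-0.0, 0.588, 0.809], [0.0, 0.809, -0.588], [-1.0, -0.0, -0.0]]
wrist_force: [0.2, 0.0, 0.6]
gripper_width: 0.0004
t 2.1 p [ 0.5021 -0.1231  0.1502] ydeg 54.0 F [0.2 0.  0.6] w 0.0003610279553546518 az th -5.4 r 0.0574 q [-0.04  0.44  0.24  1.97 -0.15  0.74  1.23]
[0.0762 0.0012 0.0033] [-0. -0.  0.]
```

View pics/b1.png

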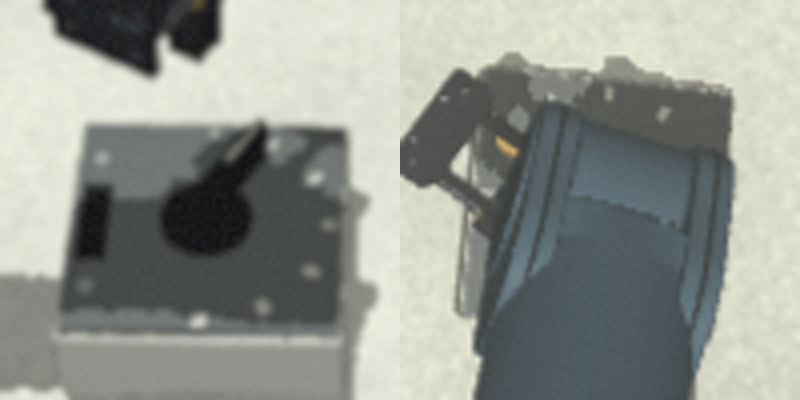

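The side crop shows the pointer still at position 2, with its tip at (262,125), and the closed fingers above and behind it. The arm blocks the top view. I'll descend next.

```bash
python3 -m handwheel '0.015 0 0 0 0 0 0;0.03 0 0 0 0 0 0;0.045 0 0 0 0 0 0;0.06 0 0.001 0 0 0 0;0.07 0 0.002 0 0 0 0;0.076 0.001 0.003 0 0 0 0;0.076 0.001 0.003 0 0 0 0;0.076 0.001 0.003 0 0 0 0'; python3 -c "
from h import *
st();
for th,o in((30,.018),(34,.016),(40,.016),(46,.016),(50,.016)): p,a=at(th,o);goal(p,a)"
```

```text
t: 3.2
position: [0.5045, -0.1298, 0.0746]
tool_rot: [[0.0, 0.595, 0.803], [-0.004, 0.803, -0.595], [-1.0, -0.003, 0.002]]
wrist_force: [-0.5, 0.1, -0.2]
gripper_width: 0.0004
t 3.2 p [ 0.5045 -0.1298  0.0746] ydeg 53.5 F [-0.5  0.1 -0.2] w 0.0004423024526207878 az th -2.6 r 0.0508 q [ 0.    0.58  0.2   2.   -0.19  0.59  1.27]
[0.0006 0.0053 0.0093] [-0.01   0.002  0.003]
[0.0006 0.0063 0.0147] [0.06  0.002 0.003]
[0.0006 0.0074 0.0199] [0.165 0.002 0.003]
[0.0007 0.008  0.0252] [0.27  0.003 0.003]
[0.0007 0.008  0.0287] [0.34  0.003 0.002]
```

```bash
python3 -m handwheel '0 0.005 0.003 0 0.002 0.003 0;0 0.005 0.005 0 0.002 0.003 0;0 0.005 0.007 0 0.002 0.003 0;0 0.005 0.009 0.01 0.002 0.003 0;0 0.006 0.011 0.03 0.002 0.003 0;0 0.006 0.013 0.05 0.002 0.003 0;0 0.006 0.015 0.06 0.002 0.003 0;0 0.006 0.015 0.06 0.002 0.003 0'; python3 -c "
from h import *
st();
for th,o in((30,.018),(34,.016),(40,.016),(46,.016),(50,.016)): p,a=at(th,o);goal(p,a)"
```

```text
t: 4.2
position: [0.52, -0.1333, 0.0745]
tool_rot: [[-0.0, 0.642, 0.766], [0.001, 0.766, -0.642], [-1.0, 0.0, -0.001]]
wrist_force: [-1.6, 3.1, 1.6]
gripper_width: 0.0003
t 4.2 p [ 0.52   -0.1333  0.0745] ydeg 50.0 F [-1.6  3.1  1.6] w 0.0002948473865878544 az th 15.4 r 0.0507 q [-0.    0.6   0.22  1.95 -0.21  0.61  1.23]
[ 0.0005 -0.0014 -0.0051] [-0.069 -0.001 -0.   ]
[ 0.0005 -0.      0.0002] [ 0.    -0.001 -0.   ]
[0.0005 0.0014 0.0053] [ 0.105 -0.001 -0.   ]
[0.0005 0.0023 0.0105] [ 0.21  -0.001 -0.   ]
[0.0005 0.0025 0.014 ] [ 0.28  -0.001 -0.   ]
```

Contact is made at about 3.5 N. I'll push past the first midpoint (45°).

```bash
python3 -m handwheel '0 0.0005 0.002 0.03 0 0 0;0 0.001 0.004 0.07 0 0 0;0 0.0015 0.006 0.12 0 0 0;0 0.002 0.008 0.16 0 0 0;0 0.0023 0.0105 0.21 0 0 0;0 0.0024 0.0125 0.245 0 0 0;0 0.0025 0.014 0.28 0 0 0;0 0.0025 0.014 0.28 0 0 0'; cat > look.py <<'E'
from h import *
import sys
st()
im,_=cams.get_image('side'); c=proj('side',[[*AX,.08]])[0].astype(int)
a=cv2.resize(im[c[1]-50:c[1]+50,c[0]-60:c[0]+60,::-1],None,fx=6,fy=6,interpolation=2)
a=cv2.convertScaleAbs(a,alpha=1.6)
for k in range(7):
    w=np.radians(84-30*k); X=[*(AX+.064*np.array([np.cos(w),np.sin(w)])),.093]
    q=(proj('side',[X])[0]-c+[60,50])*6; cv2.circle(a,(int(q[0]),int(q[1])),5,(0,0,255),1); cv2.putText(a,str(k+1),(int(q[0])+6,int(q[1])),0,.5,(0,0,255))
cv2.imwrite('pics/'+sys.argv[1],a)
for x in sys.argv[2:]: th,o=map(float,x.split(',')); p,q=at(th,o); print(x,end=' '); goal(p,q)
E
python3 look.py l1.png 60,.016 65,.016 70,.016 75,.016 80,.016
```

```text
t: 5.2
position: [0.5324, -0.1406, 0.0745]
tool_rot: [[-0.0, 0.83, 0.558], [0.0, 0.558, -0.83], [-1.0, 0.0, -0.0]]
wrist_force: [0.4, 0.9, -1.1]
gripper_width: 0.0005
t 5.2 p [ 0.5324 -0.1406  0.0745] ydeg 33.9 F [ 0.4  0.9 -1.1] w 0.0004884452633996653 az th 31.8 r 0.0505 q [-0.05  0.62  0.29  1.92 -0.29  0.64  1.02]
60,.016 [0.0005 0.0021 0.0085] [ 0.174 -0.001  0.   ]
65,.016 [0.0005 0.0025 0.0129] [ 0.262 -0.001  0.   ]
70,.016 [0.0005 0.0026 0.0173] [ 0.349 -0.001  0.   ]
75,.016 [0.0004 0.0023 0.0217] [ 0.436 -0.001  0.   ]
80,.016 [0.0004 0.0016 0.0261] [ 0.523 -0.001  0.   ]
```

View pics/l1.png

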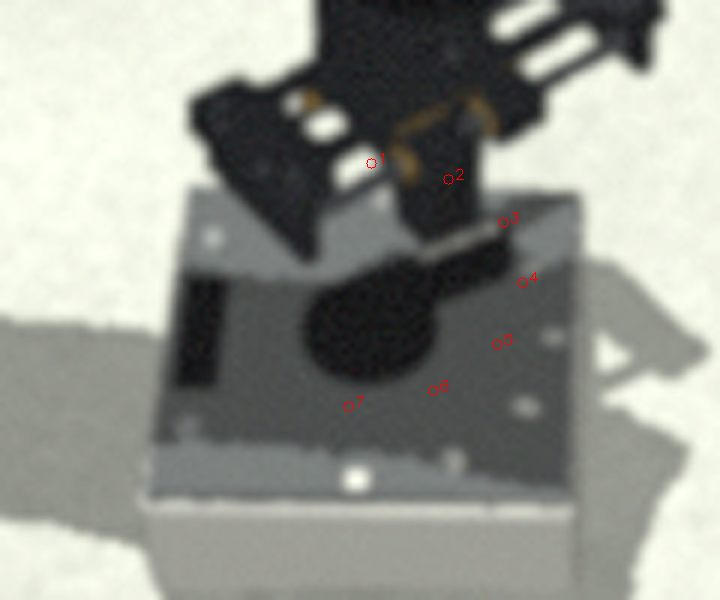

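The pointer snapped to position 3, with its ridge end at marker 3 (503,225). Now I'll push past 75°.

```bash
python3 -m handwheel '0 0.001 0.004 0.08 0 0 0;0 0.002 0.0085 0.17 0 0 0;0 0.0024 0.012 0.24 0 0 0;0 0.0026 0.015 0.3 0 0 0;0 0.0026 0.018 0.36 0 0 0;0 0.0024 0.021 0.42 0 0 0;0 0.002 0.0245 0.49 0 0 0;0 0.002 0.0245 0.49 0 0 0'; python3 look.py l2.png 84,.018 90,.016 95,.016 100,.016 105,.016 108,.016
```

```text
t: 6.25
position: [0.5477, -0.1598, 0.0744]
tool_rot: [[-0.0, 0.995, 0.104], [0.0, 0.104, -0.995], [-1.0, -0.0, -0.0]]
wrist_force: [0.1, -0.0, -0.4]
gripper_width: 0.0006
t 6.25 p [ 0.5477 -0.1598  0.0744] ydeg 5.9 F [ 0.1 -0.  -0.4] w 0.0005900462189798427 az th 59.8 r 0.0506 q [-0.11  0.67  0.42  1.88 -0.41  0.68  0.66]
84,.018 [0.0004 0.0016 0.0031] [ 0.105 -0.     0.   ]
90,.016 [0.0004 0.0023 0.0103] [ 0.209 -0.     0.   ]
95,.016 [0.0004 0.0026 0.0147] [ 0.297 -0.     0.001]
100,.016 [0.0004 0.0025 0.0191] [ 0.384 -0.     0.001]
105,.016 [0.0004 0.002  0.0235] [ 0.471 -0.     0.001]
108,.016 [0.0004 0.0016 0.0261] [ 0.524 -0.     0.001]
```

View pics/l2.png

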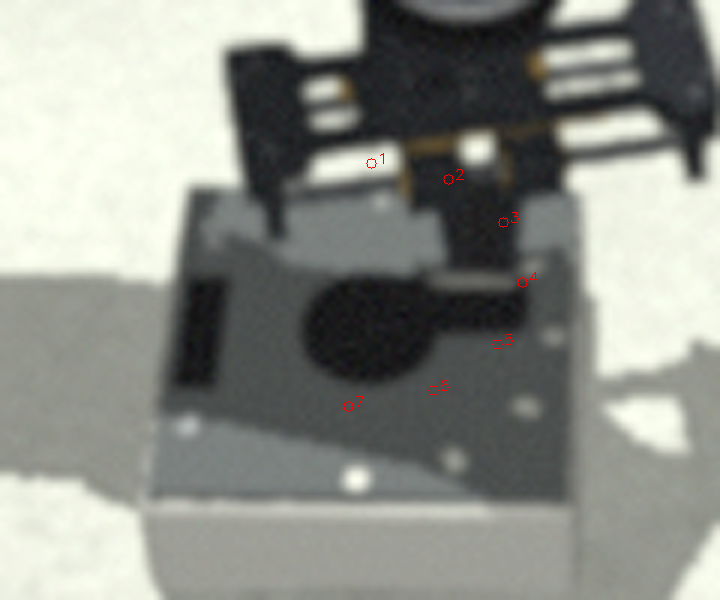

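The pointer is at position 4, with its ridge end at marker 4 (522,283). One more identical push.

```bash
python3 -m handwheel '0 0.001 0.004 0.08 0 0 0;0 0.002 0.0085 0.17 0 0 0;0 0.0024 0.012 0.24 0 0 0;0 0.0026 0.015 0.3 0 0 0;0 0.0026 0.018 0.36 0 0 0;0 0.0024 0.021 0.42 0 0 0;0 0.002 0.0245 0.49 0 0 0;0 0.002 0.0245 0.49 0 0 0'; python3 look.py l3.png
```

```text
t: 7.3
position: [0.552, -0.1838, 0.0743]
tool_rot: [[-0.001, 0.927, -0.374], [0.0, -0.374, -0.927], [-1.0, -0.001, 0.0]]
wrist_force: [0.2, 0.2, -0.1]
gripper_width: 0.0004
t 7.3 p [ 0.552  -0.1838  0.0743] ydeg -22.0 F [ 0.2  0.2 -0.1] w 0.0003511269072324836 az th 87.8 r 0.0506 q [-0.15  0.72  0.54  1.85 -0.54  0.73  0.31]
```

View pics/l3.png

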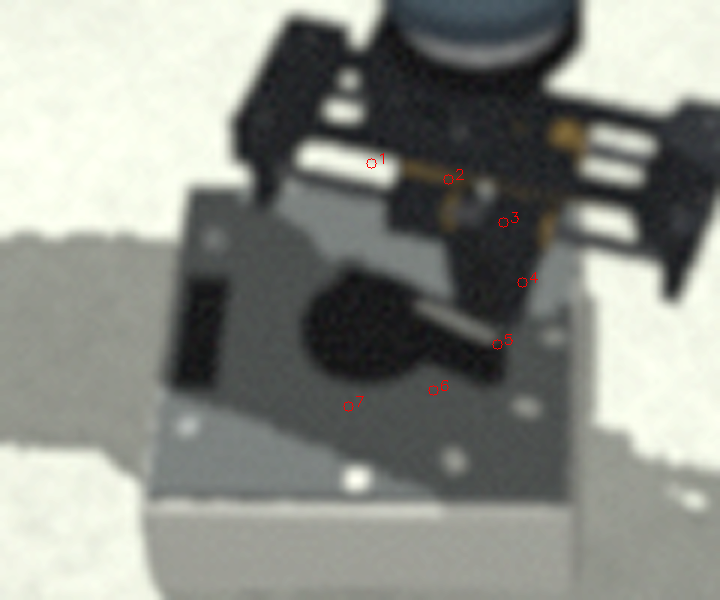

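The pointer is in position 5, at marker 5 (497,344). I'll back off and lift clear.

```bash
python3 -m handwheel '0 0 -0.007 0 0 0 0;0 0 -0.015 0 0 0 0;0 0 -0.015 0 0 0 0;-0.02 0 -0.015 0 0 0 0;-0.04 0 -0.015 0 0 0 0;-0.06 0 -0.015 0 0 0 0;-0.08 0 -0.015 0 0 0 0;-0.08 0 -0.015 0 0 0 0'; python3 -c "
from h import *
st();goal([.554,.212,.12],20)"
```

```text
t: 8.35
position: [0.5588, -0.1702, 0.1564]
tool_rot: [[0.003, 0.928, -0.374], [-0.0, -0.374, -0.928], [-1.0, 0.003, -0.001]]
wrist_force: [0.4, -0.7, -0.5]
gripper_width: 0.0005
t 8.35 p [ 0.5588 -0.1702  0.1564] ydeg -21.9 F [ 0.4 -0.7 -0.5] w 0.0005278481190958831 az th 73.8 r 0.0582 q [-0.24  0.6   0.63  1.82 -0.45  0.87  0.22]
[ 0.0363 -0.1473 -0.3526] [-0.732  0.    -0.003]
```

```bash
python3 -m handwheel '0 -0.018 -0.044 -0.09 0 -0.003 0;0 -0.037 -0.088 -0.18 0 -0.003 0;0 -0.055 -0.132 -0.27 0 -0.003 0;0 -0.074 -0.176 -0.37 0 -0.003 0;0.01 -0.092 -0.22 -0.46 0 -0.003 0;0.02 -0.11 -0.264 -0.55 0 -0.003 0;0.03 -0.129 -0.308 -0.64 0 -0.003 0;0.036 -0.147 -0.353 -0.73 0 -0.003 0'; python3 -c "
from h import *
st();goal([.554,.212,.08],20)
im,_=cams.get_image('top');c=(384,294)
a=cv2.resize(im[240:340,200:440,::-1],None,fx=3.3,fy=3.3,interpolation=2);a=cv2.convertScaleAbs(a,alpha=1.6)
im,_=cams.get_image('side')
b=cv2.resize(im[170:260,200:380,::-1],None,fx=2.9,fy=2.9,interpolation=2);b=cv2.convertScaleAbs(b,alpha=1.6)
b=cv2.copyMakeBorder(b,0,0,0,a.shape[1]-b.shape[1],0)
cv2.imwrite('pics/m.png',np.vstack([a,b]))"
```

```text
t: 9.35
position: [0.5535, 0.2135, 0.1192]
tool_rot: [[-0.002, 0.939, 0.343], [-0.001, 0.343, -0.939], [-1.0, -0.002, 0.0]]
wrist_force: [0.0, -0.3, 0.5]
gripper_width: 0.0002
t 9.35 p [0.5535 0.2135 0.1192] ydeg 20.1 F [ 0.  -0.3  0.5] w 0.00018622795716349987 az th 1.5 r 0.3974 q [-0.74  0.63  0.41  1.8  -0.33  0.79  0.19]
[0.0392 0.     0.0016] [0.001 0.    0.002]
```

View pics/m.png

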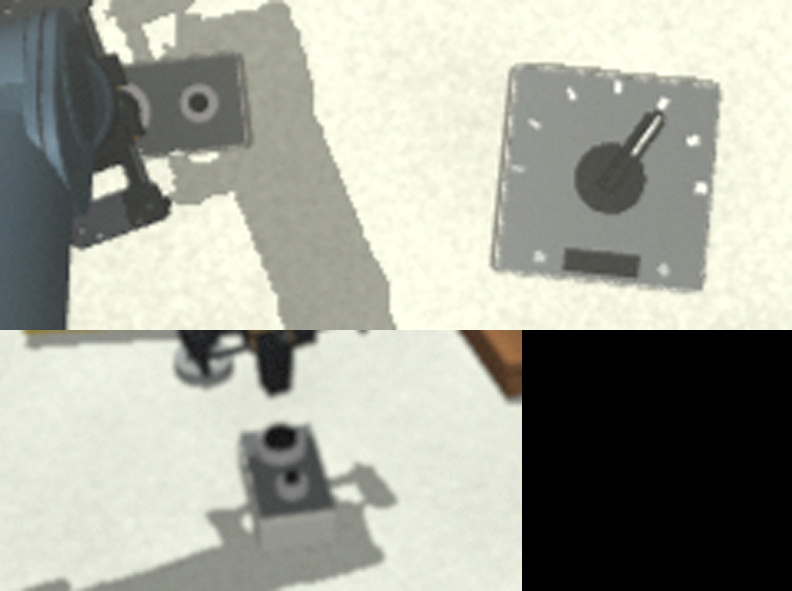

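The pointer rests at tick 5 in the top view (660,110). The closed fingers stand over the large button in the side view at (280,390), above the button at (281,437). Now I'll press.

```bash
python3 -m handwheel '0.01 0 0.0016 0 0 0 0;0.02 0 0.0016 0 0 0 0;0.03 0 0.0016 0 0 0.002 0;0.039 0 0.0016 0 0 0.002 0;0.043 0 0.0016 0 0 0.002 0;0.046 0 0.0016 0 0 0.002 0;0.05 0 0.0016 0 0 0.002 0;0.05 0 0.0016 0 0 0.002 0'; python3 -c "
from h import *
st()"
```

```text
t: 10.45
position: [0.553, 0.218, 0.0689]
tool_rot: [[-0.001, 0.937, 0.35], [0.004, 0.35, -0.937], [-1.0, 0.001, -0.004]]
wrist_force: [-0.4, -0.2, 4.0]
gripper_width: 0.0001
t 10.45 p [0.553  0.218  0.0689] ydeg 20.5 F [-0.4 -0.2  4. ] w 0.00010971419271190168 az th 1.4 r 0.4018 q [-0.71  0.7   0.36  1.81 -0.37  0.7   0.22]
```

The fingers drifted about 6 mm off centre on the way down, and the button is only partly pressed at 4 N. I'll lift, re-centre and press fully.

```bash
python3 -m handwheel '-0.008 0 0 0 0 0 0;-0.008 0.001 0.006 0 -0.004 0.001 0;-0.008 0.001 0.006 0 -0.004 0.001 0;-0.002 0.001 0.006 0 -0.004 0.001 0;0.001 0.001 0.006 0 -0.004 0.001 0;0.003 0.001 0.006 0 -0.004 0.001 0;0.0045 0.001 0.006 0 -0.004 0.001 0;0.0045 0.001 0.006 0 -0.004 0.001 0'; python3 -c "
from h import *
st()"
```

```text
t: 11.45
position: [0.5564, 0.2128, 0.0662]
tool_rot: [[0.002, 0.937, 0.35], [0.001, 0.35, -0.937], [-1.0, 0.002, -0.001]]
wrist_force: [-6.3, -2.1, 21.7]
gripper_width: 0.0006
t 11.45 p [0.5564 0.2128 0.0662] ydeg 20.5 F [-6.3 -2.1 21.7] w 0.0006402907074598012 az th 1.9 r 0.3971 q [-0.7   0.71  0.37  1.81 -0.37  0.69  0.23]
```

It bottomed out at z = 0.0662 m (expected 0.066) with 22 N, against about 5 N for the spring. I'll release and lift.

```bash
python3 -m handwheel '-0.004 0 0 0 0 0 0;-0.01 0 0 0 0 0 0;-0.03 0 0 0 0 0 0;-0.06 0 0 0 0 0 0;-0.09 -0.03 0 0 0 0 0;-0.11 -0.08 0 0 0 0 0;-0.12 -0.12 0 0 0 0 0;-0.12 -0.12 0 0 0 0 0'; python3 -c "
from h import *
st()
im,d=cams.get_image('top')
a=cv2.resize(im[170:340,130:490,::-1],None,fx=2.2,fy=2.2,interpolation=2);a=cv2.convertScaleAbs(a,alpha=1.5)
cv2.imwrite('pics/end.png',a)
im,d=cams.get_image('side'); cv2.imwrite('pics/endside.png',im[:,:,::-1])
o=cv2.imread('pics/side0.png')
b=np.hstack([cv2.resize(k[190:240,260:340],None,fx=4.9,fy=4.9,interpolation=2) for k in(o,im[:,:,::-1])])
b=cv2.convertScaleAbs(b,alpha=1.6);b=cv2.resize(b,(a.shape[1],215));cv2.imwrite('pics/end.png',np.vstack([a,b]))"
```

```text
t: 12.45
position: [0.4417, 0.1701, 0.1871]
tool_rot: [[0.001, 0.937, 0.349], [0.003, 0.349, -0.937], [-1.0, 0.002, -0.002]]
wrist_force: [0.7, 0.6, -0.3]
gripper_width: 0.0003
t 12.45 p [0.4417 0.1701 0.1871] ydeg 20.5 F [ 0.7  0.6 -0.3] w 0.0003478474048348753 az th -15.7 r 0.3556 q [-0.86  0.33  0.48  2.06 -0.22  0.79  0.11]
```

View pics/end.png

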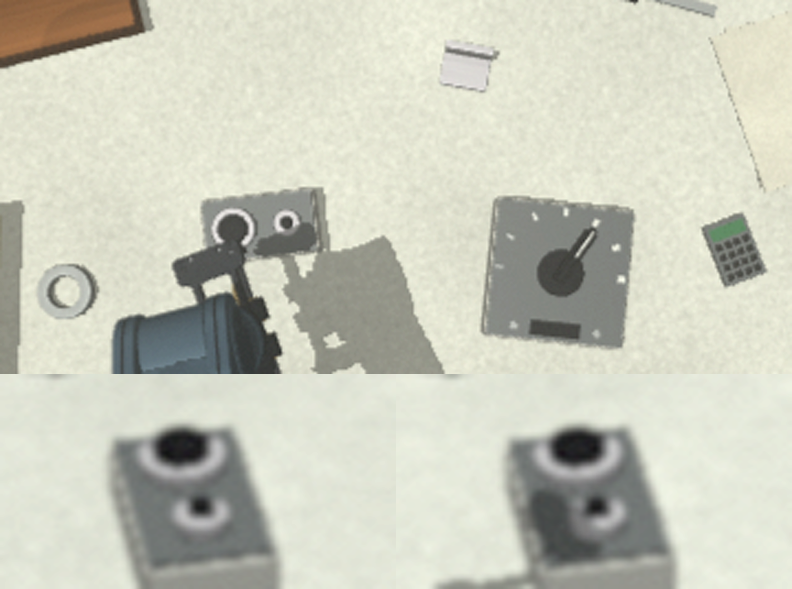

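The pointer is at the fifth tick (595,228), the large button is up again and looks the same as at the start. The ring, calculator and bracket are where they were, and the robot is clear. I'll hand the job in.

```bash
python3 -c "
from cell import ctrl
print(ctrl.finish_job())"
```

```text
the job is handed in; nothing more can be done
None
```

The job is done and handed in at 12.6 s on the robot's clock; no verdict was reported.

- **Selector:** it started in position 2. With the fingers closed, I pushed the arm's anticlockwise side clockwise through three clicks, to 3, 4 and then 5. A side picture after each click confirmed it. The last top view shows the pointer resting at the fifth tick.
- **Start button:** the first press went only about 3 mm down at 4 N, because the fingers had drifted about 6 mm off centre. I lifted, re-centred and pressed again until it stopped at z = 0.0662 m with 22 N. Fully down should be 0.066 m, so it bottomed out. The large button therefore got one partial press before the full one. The last picture shows it up again.
- **Other checks:** nothing touched the small button, and the ring gauge, calculator and bracket look unmoved by eye. The robot is clear of everything, with the wrist force near zero. No final check failed.

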